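# Turn the restock status leaf over to green

## Task

This shelf position has been restocked. First push the small cardboard carton off the yellow-bordered page of the status board so that it stands upright on the table, then flip the stiff leaf over its spine, from its half-raised red-face-up start to lying flat on the yellow-bordered page with its green face up. Do it all by pushing with the fingertips or the outside of the fingers: do not pick up or tip over the carton, do not let the leaf slam, and leave everything else where it stands.

Things in the scene. Friction and masses are not known exactly. Their poses are not given: they have to be found in the camera images.
- board: Status board fixed to the table: a grey base plate 190 (x) by 280 (y) mm, 8 mm thick, with a page on each side of a spine that runs along its own x. Origin: centre of the underside, on the table. The page on its -y side has a yellow border (the carton lies there, the leaf must end there); the page on its +y side is plain white. Two steel hinge blocks 12 x 14 mm, 18 mm high above the table, stand at the two ends of the spine (x = +-87 mm).
- spine (a point): Middle of the hinge axis, on the board 12 mm above the table; the axis runs along the board's x. The hinge barrel has 5 mm radius. Axes as the board's.
- leaf (a joint): Hinge of the leaf: 0 = flat on the white (+y) page, 1.571 = upright, 3.142 = flat on the yellow-bordered (-y) page, which is its stop. It starts raised between 0.55 and 0.95. The hinge is stiff (about 0.17 N m of friction) so the leaf stays at whatever angle it is left and has to be pushed all the way down; 2 to 4 N at its outer part moves it.
- leaf_edge (a point): Middle of the leaf's free edge, 130 mm from the hinge axis. The leaf is a rigid plate, 160 mm along the spine, 5 mm thick, centred on the hinge axis's plane, about 0.13 kg; red on the face that is up at the start, green on the other. Axes: x along the spine, y from the hinge towards the free edge, z out of the red face.
- carton: Small closed cardboard carton, 60 (x) by 50 (y) by 36 (z) mm, about 0.18 kg, loose on the yellow-bordered page, whose top is 8 mm above the table. Origin: centre of its underside. At the end it must stand upright on the table itself, wholly off the board, on any side.
- marker: Bystander: black and blue marker pen lying on the table by the board's robot-side edge, 130 x 16 x 16 mm, along its x; origin centre of underside.
- tape: Bystander: roll of blue tape lying flat beyond the board's far edge, 64 mm across, 25 mm high; origin centre of underside.
- mug: Bystander: blue mug, 80 mm across, 90 mm high; origin centre of underside.
- bin: Bystander: empty blue parts bin, 160 x 100 x 60 mm; origin centre of underside.
- screwdriver: Bystander: screwdriver lying on the table.
- cleaner: Bystander: white cleaner bottle with red cap, 64 mm across, 170 mm high; origin centre of underside.
Things that resemble listed ones, but are neither listed nor needed, are in the scene too. Of the things that look like the carton, the middle-sized one is meant.

How it is judged:
By the outcome, as a careful person would: the job done as asked, in the order asked, and still so for the second after the job is handed in, with the robot touching nothing.
It also fails if it takes over 62 s, if anything falls off the work surface, if the arm or the gripper's body presses on something with over 40 N, if the wrist force passes 120 N, or if a joint passes its speed limit or range.

## Robot

A 6-joint arm with a two-finger parallel gripper is mounted at the origin on the work surface. World frame = base frame: x ahead of the robot, y to its left, z up, the work surface at z = 0. Lengths are in m, angles in rad, forces in N, time in s.
With the tool pointing down it reaches from about 0.3 to 0.775 m from the base axis. Payload 14.6 kg.
Tool frame: the origin (TCP) lies on the centre line of the jaws, within the pads' length; the fingertips stand 14 mm ahead of it and the grasp point (between the pads) lies 5 mm behind it; x points along the fingers, y is the direction in which the jaws open and shut, and the axes are right-handed (so a half turn about x gives the same grasp; the last joint's range is limited). The gripper opens to 94 mm and grips with 3 to 60 N. Pads are 16 mm wide; open, the fingers measure 119 mm over their backs; the gripper's body (75 mm by 177 mm) begins 78 mm behind the grasp point.
Start: joints at [1.12, 0.3, 1.521, -0, 1.321, -0.067], TCP at [0.206, 0.51, 0.219] pointing down, gripper open.
Joint ranges: [-3.03, 3.03], [-0.79, 2.21], [0.23, 2.52], [-1.04, 4.18], [0, 3.07], [-2.55, 2.55]. Speed limits (rad/s): [2.22, 2.22, 2.57, 3.14, 3.14, 3.14].

## Interface

Orientations are given as [roll, pitch, yaw] about the fixed x, y, z axes, in that order (R = Rz(yaw) Ry(pitch) Rx(roll)).
In Python, from station import * gives the robot as it stands. The module is installed in compiled form; this text tells all that it offers.
- The arm moves only by the shell command python3 -m handwheel 'ROWS' [FORCE]. ROWS is JSON, a list of rows, each a list of 3 entries, a list of its own where there are three numbers: the shift along the tool's x, y, z in mm, then the turn about the tool's x in rad, then the gripper command: -1 is fully open, 1 is shut, values between are in proportion. In form: [[[dx, dy, dz], spin, gripper], ...]. A call has exactly 5 rows; each row is the pose to reach, as a shift and turn from the pose measured when the call began, along the tool's axes at that moment; what a row does not reach only later rows make up. A row lasts 1/10 s, in which the tool goes at most 50 mm and 8.59 degrees, less where a joint would pass 70% of its speed; a pose out of reach is approached as far as the arm can. A call with a gripper value outside its range is refused whole. The fingers move at their own pace and stop on an object; FORCE is the grip in N (left out, the last holds). Time passes only in rows, so rows that repeat a pose let the fingers close, or fill a call up. It gives the time, the measured TCP pose, the force and the opening at its end, in the units of the state.
- get_obs(): the state, without advancing time (a new reading comes with each control period).
- camera(name): name is "scene" or "top" or "wrist"; returns (picture, depth): 420x560x3 uint8, blue, green, red; 420x560 float32, m along the optical axis (not along the pixel's ray), 0 where there is no reading.
- camera_info(name): a dict with "fx", "fy", "cx", "cy" (pixels), "extrinsics" (4x4, takes a point from camera to world coordinates). Camera axes: x right, y down, z forward; pixel columns grow to the right and rows downward; lengths in m; the calibration is good to about 2 mm. A picture is of the moment at which its call begins: read the wrist's pose just before it. camera_info takes no time and is no camera call; for the wrist camera it gives the pose at the moment of the call.
- hand_in(): hands the job in, once; it reports no verdict.
The state is a dict: "time_s": time; "qpos": joint angles; "joint_vel": joint speeds; "tau": joint torques, N m; "ee_pos": TCP position; "eef_rot": TCP orientation; "force": force on the tool from outside, world axes, zero at the start; "moment": the same for the moment, N m; "grip_width": finger opening in m.
Only numpy, scipy, OpenCV 4.12 (cv2) and the standard library are available. Lean on these libraries where they do the work, as an engineer would, in place of code of your own. Each camera call takes 0.05 s, during which the arm holds its last target. There are 200 camera calls.

## Working session

There is one attempt and no reset: what is moved stays moved. The work goes in short steps, Python scripts to look and compute and a shell command to move; the robot and the scene stay as the last step left them, time stands still between calls to the robot, and variables do not carry over. Pictures are saved under pics/ and viewed, about 8 in all and at most 12, crops included, and the job is handed in when it is done.

```bash
mkdir -p pics
cat > h.py <<'E'
from station import *
import numpy as np, cv2
def save(n,f):
    p,d=camera(n); i=camera_info(n); cv2.imwrite(f'pics/{f}.png',p); np.savez(f'pics/{f}.npz',p=p,d=d,K=np.array([i['fx'],i['fy'],i['cx'],i['cy']]),E=np.array(i['extrinsics']))
    return p,d,i
def pts(f):
    z=np.load(f'pics/{f}.npz'); d=z['d'];fx,fy,cx,cy=z['K'];v,u=np.mgrid[:420,:560]
    P=np.stack([(u-cx)/fx*d,(v-cy)/fy*d,d,np.ones_like(d)],-1)@z['E'].T
    return z['p'],P[...,:3],d
E
python3 - <<'E'
from h import *
o=get_obs();print({k:np.round(v,3) for k,v in o.items()})
for n in('scene','top'):
    p,d,i=save(n,n+'1'); print(n,np.round(i['extrinsics'],3).tolist(),i['fx'])
E
```

```text
{'time_s': np.float64(0.0), 'qpos': array([ 1.12 ,  0.3  ,  1.522,  0.   ,  1.321, -0.067]), 'joint_vel': array([-0.   , -0.002, -0.001,  0.001,  0.   ,  0.001]), 'tau': array([ 2.0000e-03, -5.3181e+01, -3.5273e+01,  7.1000e-02,  2.4000e-02,
       -0.0000e+00]), 'ee_pos': array([0.206, 0.51 , 0.219]), 'eef_rot': array([-1.655,  1.57 , -2.039]), 'force': array([ 0.239,  0.773, -0.003]), 'moment': array([-0.002, -0.009, -0.025]), 'grip_width': np.float64(0.094)}
scene [[0.777, 0.547, -0.312, 0.906], [0.63, -0.679, 0.377, -0.418], [-0.006, -0.489, -0.872, 1.02], [0.0, 0.0, 0.0, 1.0]] 416.879430015675
top [[-0.015, -0.995, 0.094, 0.437], [-1.0, 0.016, 0.003, -0.007], [-0.005, -0.094, -0.996, 1.155], [0.0, 0.0, 0.0, 1.0]] 425.66472975974773
```

View pics/top1.png

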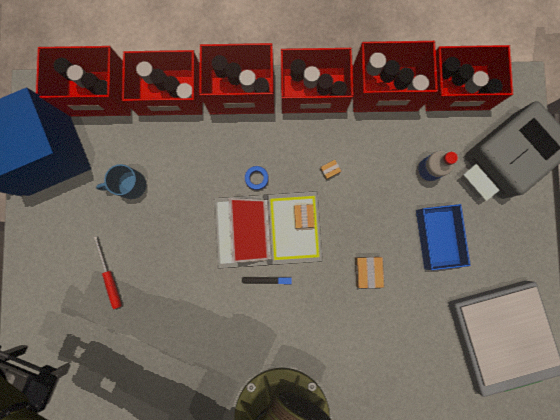

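View pics/scene1.png

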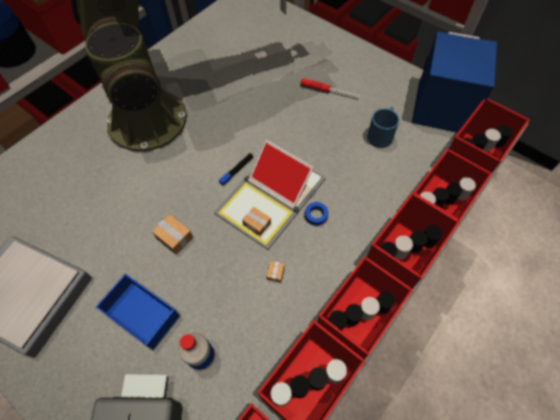

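The top view shows the board at about (269,230), the spine at column 270, the raised red leaf on the left and the carton on the yellow page at (304,217). The decoy cartons are at (331,170) (small) and (370,272) (large). A push toward -y (image right) has a clear lane.

Run:
```python
from h import *
p,P,d=pts('top1'); hsv=cv2.cvtColor(p,cv2.COLOR_BGR2HSV)
def rep(n,m,roi,zr=None):
    M=np.zeros(m.shape,bool); a,b,c,e=roi; M[c:e,a:b]=m[c:e,a:b]; M&=d>0
    if zr: M&=(P[...,2]>zr[0])&(P[...,2]<zr[1])
    q=P[M]; r=cv2.minAreaRect(np.float32(q[:,:2]*1000)); print(n,len(q),'rect mm',np.round(r[0]),np.round(r[1]),round(r[2],1),'z pct',np.round(np.percentile(q[:,2],[2,50,98]),3)); print('  box',np.round(cv2.boxPoints(r)).tolist())
    return q
H,S,V=hsv[...,0],hsv[...,1],hsv[...,2]
rep('yellow',(H>24)&(H<35)&(S>110)&(V>110),(200,330,185,275))
rep('carton',(P[...,2]>.034),(285,320,195,240))
rep('small',(P[...,2]>.012),(315,350,155,185))
rep('large',(P[...,2]>.02),(345,395,245,300))
rep('marker',(P[...,2]>.007),(235,300,272,292))
rep('tape',(P[...,2]>.012),(240,275,160,193))
q=rep('leaf red',((H<8)|(H>172))&(S>120)&(V>80),(210,280,190,275))
c=q.mean(0);u,s,vt=np.linalg.svd(q-c,full_matrices=False);n=vt[2]*np.sign(vt[2][2]);print('leaf c',c,'n',n,'tilt',np.arccos(n[2]))
t=q@n; 
for lo,hi in((0,3),(97,100)):
    a,b=np.percentile(q[:,1],[lo,hi]);print(q[(q[:,1]>=a)&(q[:,1]<=b)].mean(0))
print('board plate'); rep('plate',(P[...,2]>.005),(200,330,188,270))
```

```text
yellow 567 rect mm [492. -41.] [167. 123.] 2.9 z pct [0.004 0.009 0.014]
  box [[405.0, 16.0], [412.0, -106.0], [578.0, -98.0], [572.0, 25.0]]
carton 440 rect mm [520. -66.] [60. 50.] 2.4 z pct [0.039 0.044 0.049]
  box [[489.0, -43.0], [491.0, -93.0], [551.0, -90.0], [549.0, -40.0]]
small 235 rect mm [ 647. -142.] [37. 44.] 28.0 z pct [0.018 0.026 0.031]
  box [[620.0, -131.0], [641.0, -170.0], [673.0, -152.0], [652.0, -113.0]]
large 828 rect mm [ 371. -234.] [78. 66.] 0.6 z pct [0.027 0.047 0.051]
  box [[332.0, -201.0], [333.0, -267.0], [411.0, -266.0], [410.0, -201.0]]
marker 320 rect mm [353.  36.] [130.  16.] 89.0 z pct [0.009 0.016 0.021]
  box [[343.0, -29.0], [360.0, -29.0], [362.0, 101.0], [346.0, 101.0]]
tape 307 rect mm [626.  59.] [62. 61.] 43.8 z pct [0.014 0.025 0.03 ]
  box [[583.0, 59.0], [625.0, 15.0], [670.0, 58.0], [627.0, 102.0]]
leaf red 1828 rect mm [486.  76.] [151.  74.] 3.1 z pct [0.027 0.068 0.104]
  box [[408.0, 109.0], [412.0, 35.0], [563.0, 43.0], [559.0, 117.0]]
leaf c [0.485007   0.07737151 0.06644119] n [ 0.03794407 -0.73009819  0.68228798] tilt 0.8199086701199422
[0.451099   0.03915108 0.02795273]
[0.52051259 0.11307105 0.10153716]
board plate
plate 7135 rect mm [492.  39.] [218. 351.] 0.1 z pct [0.006 0.011 0.106]
  box [[383.0, 214.0], [383.0, -137.0], [601.0, -137.0], [601.0, 214.0]]
```

```bash
cat >> h.py <<'E'
from scipy.spatial.transform import Rotation
def go(x,y,yaw=None,z=None):
    o=get_obs();R=Rotation.from_euler('xyz',o['eef_rot']).as_matrix();p=o['ee_pos']
    t=np.array([x,y,p[2] if z is None else z])-p
    print('t',round(float(o['time_s']),2),'pos',np.round(p,4),'F',np.round(o['force'],1),'ytool',np.round(R[:,1],3),'ztool',np.round(R[:,2],3),'w',round(float(o['grip_width']),3),'shift mm',np.round(R.T@t*1000,1))
E
python3 -c "
from h import *
go(.518,-.022,z=.2)"
```

```text
t 0.1 pos [0.2058 0.5098 0.2189] F [-0.2 -0.3 -0.1] ytool [ 0.374  0.927 -0.001] ztool [ 0.927 -0.374 -0.   ] w 0.094 shift mm [  19.3 -376.2  488.6]
```

```bash
python3 -m handwheel '[[[0,-27,35],0.13,0.47],[[0,-54,70],0.26,0.47],[[0,-81,105],0.39,0.47],[[0,-108,140],0.52,0.47],[[0,-135,175],0.65,0.47]]' 20
python3 -c "
from h import *
go(.518,-.022,z=.2)"
```

```text
time_s: 0.6
ee_pos: [0.318, 0.3174, 0.2189]
eef_rot: [-1.005, 1.57, -2.044]
force: [0.5, 0.1, -0.0]
grip_width: 0.0574
t 0.6 pos [0.318  0.3174 0.2189] F [ 0.5  0.1 -0. ] ytool [ 0.862  0.507 -0.001] ztool [ 0.507 -0.862  0.001] w 0.057 shift mm [1.92e+01 2.00e-01 3.94e+02]
```

```bash
python3 -m handwheel '[[[0,0,45],0.1,0.47],[[0,0,90],0.2,0.47],[[0,0,135],0.3,0.47],[[0,0,180],0.4,0.47],[[0,0,220],0.48,0.47]]' 
python3 -c "
from h import *
go(.518,-.022,z=.15)"
```

```text
time_s: 1.1
ee_pos: [0.4302, 0.1258, 0.219]
eef_rot: [-0.523, 1.57, -2.046]
force: [0.6, 0.6, 0.3]
grip_width: 0.0251
t 1.1 pos [0.4302 0.1258 0.219 ] F [0.6 0.6 0.3] ytool [ 0.999  0.047 -0.001] ztool [ 0.047 -0.999  0.001] w 0.025 shift mm [ 69.2  80.7 151.8]
```

```bash
python3 -m handwheel '[[[0,20,38],0,0.47],[[0,40,76],0,0.47],[[0,60,114],0,0.47],[[20,81,152],0,0.47],[[20,81,152],0,0.47]]'
python3 - <<'E'
from h import *
go(.518,-.022,z=.034)
save('wrist','w1')
p,P,d=pts('w1')
m=(P[...,2]>.035)&(P[...,2]<.055)&(P[...,1]<-.03)&(d>0)
q=P[m]
if len(q)>30:
    r=cv2.minAreaRect(np.float32(q[:,:2]*1000));print(r,len(q))
E
```

```text
time_s: 1.6
ee_pos: [0.5187, -0.0256, 0.1962]
eef_rot: [-1.367, 1.566, -2.894]
force: [0.1, 0.3, 0.1]
grip_width: 0.0247
t 1.6 pos [ 0.5187 -0.0256  0.1962] F [0.1 0.3 0.1] ytool [ 0.999  0.044 -0.005] ztool [ 0.044 -0.999  0.001] w 0.025 shift mm [162.2   0.2  -3.8]
((572.224853515625, -142.03924560546875), (224.56712341308594, 484.64971923828125), 89.9336166381836) 3401
```

View pics/w1.png

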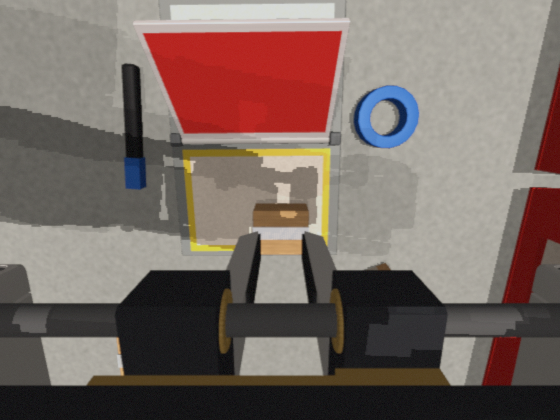

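Run:
```python
from h import *
z=np.load('pics/w1.npz');E=z['E'];fx,fy,cx,cy=z['K'];print('cam',E[:3,3])
def ray(u,v,h):
    w=E[:3,:3]@[(u-cx)/fx,(v-cy)/fy,1];return np.round(E[:3,3]+w*(h-E[2,3])/w[2],3)
print('blocks',ray(176,139,.018),ray(335,138,.018),'board -y corners',ray(182,255,.008),ray(338,254,.008),'+y corners',ray(163,0,.008))
print('carton back top',ray(254,205,.044),ray(308,205,.044))
p,P,d=pts('w1')
for u,v in((240,24),(160,24),(320,24),(240,130),(282,208),(282,220)):print((u,v),np.round(P[v,u],3))
```

```text
cam [0.51528991 0.04660162 0.36216827]
blocks [0.4   0.029 0.018] [0.573 0.038 0.018] board -y corners [ 0.399 -0.111  0.008] [ 0.59  -0.1    0.008] +y corners [0.389 0.166 0.008]
carton back top [ 0.489 -0.034  0.044] [ 0.546 -0.032  0.044]
(240, 24) [0.481 0.119 0.108]
(160, 24) [0.422 0.116 0.109]
(320, 24) [0.54  0.121 0.108]
(240, 130) [0.471 0.042 0.027]
(282, 208) [ 0.519 -0.039  0.034]
(282, 220) [ 0.519 -0.049  0.045]
```

```bash
python3 -m handwheel '[[[0,0,-4],0,0.47],[[40,0,-4],0,0.47],[[80,0,-4],0,0.47],[[115,0,-4],0,0.47],[[140,0,-4],0,0.47]]' 
python3 -m handwheel '[[[5,0,0],0,0.47],[[10,0,0],0,0.47],[[15,0,0],0,0.47],[[20,0,0],0,0.47],[[22,0,0],0,0.47]]'
python3 - <<'E'
from h import *
go(.523,-.130,z=.034)
save('wrist','w2')
E
```

```text
time_s: 2.15
ee_pos: [0.5165, -0.0183, 0.056]
eef_rot: [-1.491, 1.566, -3.016]
force: [1.0, -0.4, 0.2]
grip_width: 0.0246
time_s: 2.65
ee_pos: [0.5166, -0.0182, 0.0343]
eef_rot: [-1.45, 1.567, -2.975]
force: [-0.2, -0.1, 0.1]
grip_width: 0.0251
t 2.65 pos [ 0.5166 -0.0182  0.0343] F [-0.2 -0.1  0.1] ytool [ 0.999  0.046 -0.004] ztool [ 0.046 -0.999  0.001] w 0.025 shift mm [  0.3   1.3 112. ]
```

View pics/w2.png

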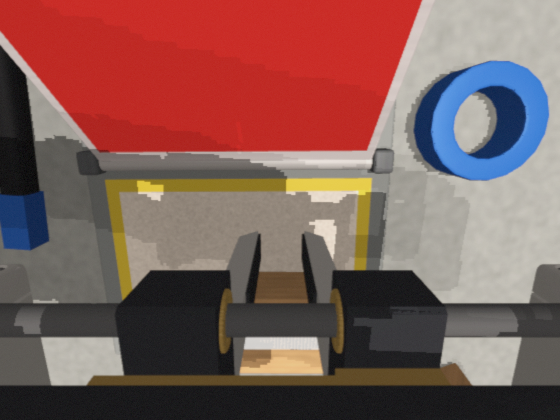

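Both fingertips are down on the page between the spine and the carton, centred on the carton (about columns 240–325). Next I push toward -y.

```bash
python3 -m handwheel '[[[0,0,8],0,0.47],[[0,0,16],0,0.47],[[0,0,24],0,0.47],[[0,0,32],0,0.47],[[0,0,40],0,0.47]]' 
python3 -m handwheel '[[[0,0,8],0,0.47],[[0,0,16],0,0.47],[[0,0,24],0,0.47],[[0,0,32],0,0.47],[[0,0,40],0,0.47]]' 
python3 -m handwheel '[[[0,0,8],0,0.47],[[0,0,16],0,0.47],[[0,0,24],0,0.47],[[0,0,30],0,0.47],[[0,0,30],0,0.47]]'
python3 - <<'E'
from h import *
go(.523,-.135,z=.034)
save('top','t2')
p,P,d=pts('t2');cv2.imwrite('pics/t2c.png',cv2.resize(p[130:310,190:430],None,fx=3,fy=3))
E
```

```text
time_s: 3.2
ee_pos: [0.5183, -0.059, 0.0341]
eef_rot: [-1.487, 1.566, -3.012]
force: [0.2, 2.2, 1.0]
grip_width: 0.0254
time_s: 3.7
ee_pos: [0.5201, -0.0997, 0.034]
eef_rot: [-1.486, 1.566, -3.011]
force: [-0.3, 0.3, -0.4]
grip_width: 0.0248
time_s: 4.2
ee_pos: [0.5215, -0.1304, 0.0341]
eef_rot: [-1.471, 1.566, -2.997]
force: [0.7, 0.6, -0.9]
grip_width: 0.0251
t 4.2 pos [ 0.5215 -0.1304  0.0341] F [ 0.7  0.6 -0.9] ytool [ 0.999  0.045 -0.005] ztool [ 0.045 -0.999  0.   ] w 0.025 shift mm [0.  1.3 4.7]
```

View pics/t2c.png

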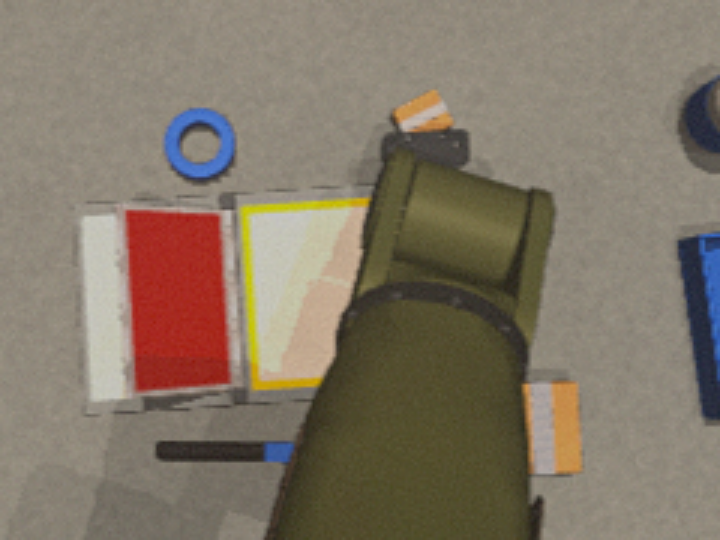

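```bash
python3 -m handwheel '[[[0,0,-6],0,0.47],[[-40,0,-6],0,0.47],[[-80,0,-6],0,0.47],[[-120,0,-6],0,0.47],[[-165,0,-6],0,0.47]]' 
python3 -m handwheel '[[[0,-6,-45],0,0.47],[[0,-12,-90],0,0.47],[[0,-18,-135],0,0.47],[[0,-24,-180],0,0.47],[[0,-28,-225],0,0.47]]'
python3 - <<'E'
from h import *
go(.478,.165,z=.09)
save('top','t3')
p,P,d=pts('t3')
m=(P[...,2]>.028)&(P[...,1]>-.25)&(P[...,1]<-.10)&(P[...,0]>.44)&(P[...,0]<.6)&(d>0);q=P[m];print(len(q),cv2.boxPoints(cv2.minAreaRect(np.float32(q[:,:2]*1000))).round(),np.percentile(q[:,2],[10,50,90]))
cv2.imwrite('pics/t3c.png',cv2.resize(p[130:310,190:430],None,fx=3,fy=3))
E
```

```text
time_s: 4.75
ee_pos: [0.5215, -0.123, 0.2003]
eef_rot: [-1.559, 1.565, -3.084]
force: [0.5, 0.1, -0.5]
grip_width: 0.0249
time_s: 5.25
ee_pos: [0.4822, 0.1027, 0.2007]
eef_rot: [-1.552, 1.566, -3.076]
force: [1.3, -0.3, -0.1]
grip_width: 0.025
t 5.25 pos [0.4822 0.1027 0.2007] F [ 1.3 -0.3 -0.1] ytool [ 0.999  0.046 -0.005] ztool [ 0.046 -0.999  0.   ] w 0.025 shift mm [110.7  -0.8 -62.5]
436 [[ 494. -187.]
 [ 553. -188.]
 [ 553. -137.]
 [ 494. -137.]] [0.03356844 0.03659036 0.03947574]
```

View pics/t3c.png

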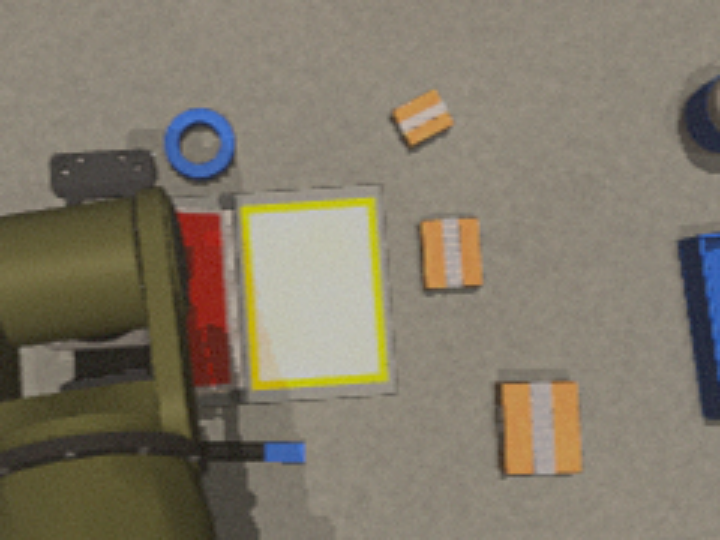

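The carton stands upright on the table (top z 0.036, y −0.187 to −0.137), about 30 mm clear of the board edge. Now I go behind the leaf.

```bash
python3 -m handwheel '[[[0,0,-31],0,0.47],[[0,0,-62],0,0.47],[[30,0,-62],0,0.47],[[70,0,-62],0,0.47],[[111,0,-62],0,0.47]]' 
python3 -m handwheel '[[[0,0,0],0,0.47],[[-2,0,8],0,0.47],[[-4,0,16],0,0.47],[[-6,0,24],0,0.47],[[-8,0,32],0,0.47]]' 
python3 -m handwheel '[[[-2,0,5],0,0.47],[[-4,0,10],0,0.47],[[-6,0,15],0,0.47],[[-8,0,20],0,0.47],[[-9,0,25],0,0.47]]'
python3 - <<'E'
from h import *
go(.485,.0435,z=.126)
save('scene','s2')
p,P,d=pts('s2');cv2.imwrite('pics/s2c.png',cv2.resize(p[80:280,140:400],None,fx=3,fy=3))
E
```

```text
time_s: 5.8
ee_pos: [0.4775, 0.1705, 0.0889]
eef_rot: [-1.987, 1.567, 2.776]
force: [0.5, 0.7, -0.9]
grip_width: 0.0249
time_s: 6.3
ee_pos: [0.4797, 0.1377, 0.0984]
eef_rot: [-2.518, 1.568, 2.244]
force: [0.5, -1.2, 0.4]
grip_width: 0.0251
time_s: 6.8
ee_pos: [0.4816, 0.113, 0.1085]
eef_rot: [2.919, 1.568, 1.398]
force: [-0.2, 4.3, 3.3]
grip_width: 0.025
t 6.8 pos [0.4816 0.113  0.1085] F [-0.2  4.3  3.3] ytool [0.999 0.05  0.001] ztool [ 0.05  -0.999 -0.003] w 0.025 shift mm [-17.7  -0.1  69.5]
```

View pics/s2c.png

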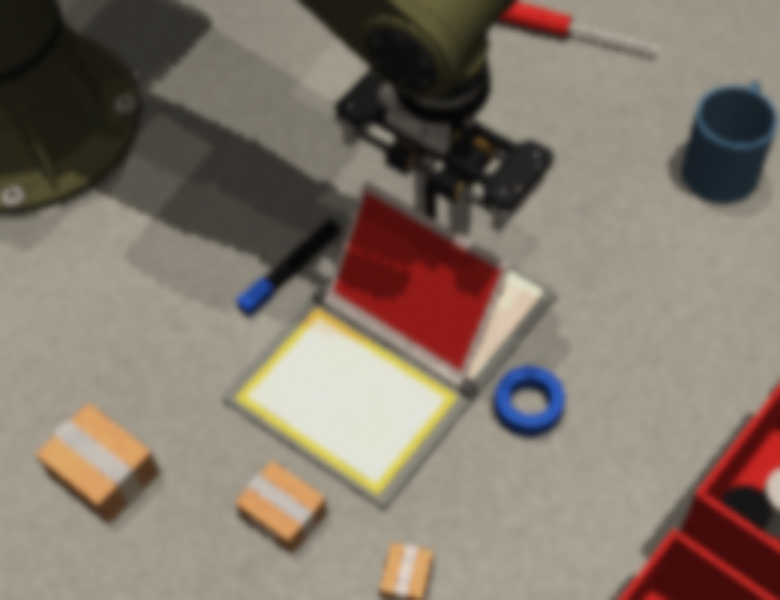

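The fingers are behind the leaf at its free edge, and it has started to rise (contact about 5 N). The carton is standing clear. I continue to upright.

```bash
python3 -m handwheel '[[[-2,0,5],0,0.47],[[-3,0,10],0,0.47],[[-4,0,15],0,0.47],[[-5,0,20],0,0.47],[[-6,0,25],0,0.47]]' 
python3 -m handwheel '[[[-2,0,5],0,0.47],[[-3,0,10],0,0.47],[[-4,0,15],0,0.47],[[-5,0,20],0,0.47],[[-6,0,25],0,0.47]]' 
python3 -m handwheel '[[[-1,0,4],0,0.47],[[-2,0,8],0,0.47],[[-3,0,12],0,0.47],[[-4,0,16],0,0.47],[[-5,0,20],0,0.47]]'
python3 - <<'E'
from h import *
go(.488,.0175,z=.123)
E
```

```text
time_s: 7.35
ee_pos: [0.4828, 0.0869, 0.1144]
eef_rot: [3.031, 1.568, 1.51]
force: [0.9, 2.7, 2.0]
grip_width: 0.025
time_s: 7.85
ee_pos: [0.484, 0.0614, 0.1204]
eef_rot: [3.087, 1.568, 1.566]
force: [0.6, 1.9, 0.5]
grip_width: 0.0247
time_s: 8.35
ee_pos: [0.4849, 0.0412, 0.1253]
eef_rot: [-3.115, 1.568, 1.648]
force: [-0.4, 1.3, -0.5]
grip_width: 0.0251
t 8.35 pos [0.4849 0.0412 0.1253] F [-0.4  1.3 -0.5] ytool [ 0.999  0.05  -0.   ] ztool [ 0.05  -0.999 -0.003] w 0.025 shift mm [ 2.2  1.9 23.8]
```

```bash
python3 -m handwheel '[[[0,0,5],0,0.47],[[0,0,10],0,0.47],[[1,0,15],0,0.47],[[1,0,20],0,0.47],[[2,0,24],0,0.47]]' 
python3 -m handwheel '[[[1,0,5],0,0.47],[[3,0,10],0,0.47],[[5,0,15],0,0.47],[[7,0,20],0,0.47],[[9,0,24],0,0.47]]' 
python3 -m handwheel '[[[3,0,5],0,0.47],[[6,0,9],0,0.47],[[9,0,13],0,0.47],[[12,0,17],0,0.47],[[15,0,21],0,0.47]]'
python3 - <<'E'
from h import *
go(.492,-.0445,z=.078)
save('scene','s3')
p,P,d=pts('s3');cv2.imwrite('pics/s3c.png',cv2.resize(p[80:280,140:400],None,fx=3,fy=3))
E
```

```text
time_s: 8.85
ee_pos: [0.4862, 0.0168, 0.1232]
eef_rot: [3.14, 1.568, 1.619]
force: [-0.4, 1.7, -0.0]
grip_width: 0.0245
time_s: 9.35
ee_pos: [0.4874, -0.0077, 0.114]
eef_rot: [3.105, 1.568, 1.583]
force: [-0.3, 1.7, 1.2]
grip_width: 0.0249
time_s: 9.85
ee_pos: [0.4885, -0.0289, 0.0986]
eef_rot: [3.122, 1.568, 1.601]
force: [1.1, 1.7, -0.3]
grip_width: 0.0251
t 9.85 pos [ 0.4885 -0.0289  0.0986] F [ 1.1  1.7 -0.3] ytool [0.999 0.05  0.   ] ztool [ 0.05  -0.999 -0.003] w 0.025 shift mm [20.6  2.7 15.8]
```

View pics/s3c.png

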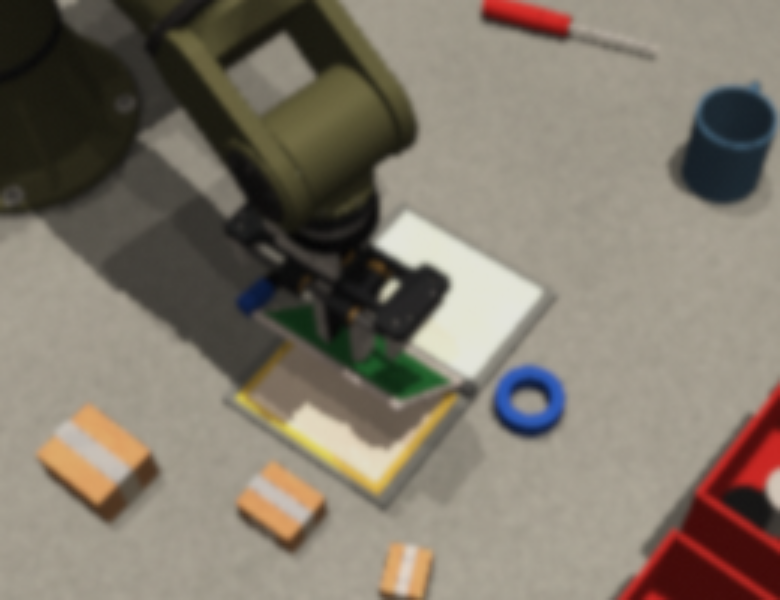

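The leaf is past upright with the green face to the fingers, leaning about 45° over the yellow page. I carry on down along the arc, slowing near the end.

```bash
python3 -m handwheel '[[[4,0,3],0,0.47],[[8,0,6],0,0.47],[[12,0,9],0,0.47],[[16,0,12],0,0.47],[[20,0,16],0,0.47]]' 
python3 -m handwheel '[[[5,0,2],0,0.47],[[10,0,4],0,0.47],[[15,0,6],0,0.47],[[20,0,8],0,0.47],[[24,0,10],0,0.47]]' 
python3 -m handwheel '[[[3,0,1],0,0.47],[[6,0,2],0,0.47],[[9,0,2],0,0.47],[[12,0,3],0,0.47],[[15,0,3],0,0.47]]' 
python3 -m handwheel '[[[2,0,0],0,0.47],[[4,0,0],0,0.47],[[6,0,0],0,0.47],[[8,0,0],0,0.47],[[9,0,0],0,0.47]]'
python3 - <<'E'
from h import *
go(.492,-.059,z=.0285)
E
```

```text
time_s: 10.4
ee_pos: [0.489, -0.0453, 0.0777]
eef_rot: [-2.874, 1.568, 1.888]
force: [0.6, 1.3, 0.7]
grip_width: 0.0249
time_s: 10.9
ee_pos: [0.4894, -0.0553, 0.0532]
eef_rot: [-2.796, 1.567, 1.966]
force: [-0.5, 1.4, 1.0]
grip_width: 0.0248
time_s: 11.4
ee_pos: [0.4895, -0.0583, 0.038]
eef_rot: [-2.831, 1.568, 1.931]
force: [0.7, -1.0, 1.8]
grip_width: 0.0247
time_s: 11.9
ee_pos: [0.4895, -0.0583, 0.0288]
eef_rot: [-2.823, 1.568, 1.939]
force: [0.1, -0.7, 0.2]
grip_width: 0.0251
t 11.9 pos [ 0.4895 -0.0583  0.0288] F [ 0.1 -0.7  0.2] ytool [ 0.999  0.049 -0.001] ztool [ 0.049 -0.999 -0.003] w 0.025 shift mm [0.3 2.4 0.8]
```

```bash
python3 -m handwheel '[[[0.5,0,0],0,0.47],[[1,0,0],0,0.47],[[1,0,0],0,0.47],[[1,0,0],0,0.47],[[1,0,0],0,0.47]]' 
python3 -m handwheel '[[[0.5,0,0],0,0.47],[[1,0,0],0,0.47],[[1,0,0],0,0.47],[[1,0,0],0,0.47],[[1,0,0],0,0.47]]'
```

```text
time_s: 12.4
ee_pos: [0.4896, -0.0583, 0.0286]
eef_rot: [-2.895, 1.568, 1.867]
force: [-6.1, 0.1, 14.5]
grip_width: 0.0246
time_s: 12.9
ee_pos: [0.4897, -0.0583, 0.0285]
eef_rot: [-2.933, 1.568, 1.829]
force: [-7.3, 0.9, 17.3]
grip_width: 0.0249
```

It is a firm stop at z 0.0285, as predicted, with 17 N. Now I lift off and verify.

```bash
python3 -m handwheel '[[[-10,0,0],0,0.47],[[-40,0,0],0,0.47],[[-80,0,0],0,0.47],[[-120,0,0],0,0.47],[[-150,0,0],0,0.47]]' 
python3 -m handwheel '[[[0,0,-45],0,0.47],[[0,0,-90],0,0.47],[[0,0,-135],0,0.47],[[0,0,-180],0,0.47],[[0,0,-225],0,0.47]]' 
python3 -m handwheel '[[[0,0,-40],0,0.47],[[0,0,-80],0,0.47],[[0,0,-120],0,0.47],[[0,0,-120],0,0.47],[[0,0,-120],0,0.47]]'
python3 - <<'E'
from h import *
go(.492,-.059)
save('top','t4')
p,P,d=pts('t4');h=cv2.cvtColor(p,cv2.COLOR_BGR2HSV)
g=(h[...,0]>40)&(h[...,0]<85)&(h[...,1]>90)&(P[...,1]<.04)&(P[...,1]>-.12)&(P[...,0]>.38)&(P[...,0]<.62)&(d>0)
q=P[g];print(len(q),np.round(q.min(0),3),np.round(q.max(0),3),'z med near spine/edge',np.median(q[q[:,1]>0][:,2]),np.median(q[q[:,1]<-.06][:,2]))
def box(n,zl,x0,x1,y0,y1):
    m=(P[...,2]>zl)&(P[...,0]>x0)&(P[...,0]<x1)&(P[...,1]>y0)&(P[...,1]<y1)&(d>0);r=cv2.minAreaRect(np.float32(P[m][:,:2]*1000));print(n,np.round(r[0]),np.round(r[1]),np.percentile(P[m][:,2],90))
box('carton',.028,.44,.6,-.25,-.115);box('small',.012,.6,.7,-.2,-.09);box('large',.02,.3,.43,-.3,-.18);box('marker',.007,.33,.375,-.06,.13);box('tape',.012,.585,.68,.01,.11)
cv2.imwrite('pics/t4c.png',cv2.resize(p[130:310,190:430],None,fx=3,fy=3))
E
```

```text
time_s: 13.4
ee_pos: [0.49, -0.0587, 0.1813]
eef_rot: [2.636, 1.568, 1.115]
force: [0.3, 0.3, -0.4]
grip_width: 0.0251
time_s: 13.9
ee_pos: [0.4783, 0.1679, 0.1824]
eef_rot: [2.515, 1.568, 0.994]
force: [0.6, -0.7, 0.7]
grip_width: 0.025
time_s: 14.4
ee_pos: [0.472, 0.288, 0.1826]
eef_rot: [2.592, 1.568, 1.073]
force: [0.8, 0.7, -0.9]
grip_width: 0.025
t 14.4 pos [0.472  0.288  0.1826] F [ 0.8  0.7 -0.9] ytool [0.999 0.051 0.001] ztool [ 0.051 -0.999 -0.002] w 0.025 shift mm [ -0.8   2.2 347.6]
2240 [ 0.415 -0.093  0.008] [0.567 0.021 0.023] z med near spine/edge 0.015260086831584418 0.015068990645280667
carton [ 524. -162.] [51. 59.] 0.03932299677412247
small [ 647. -142.] [37. 45.] 0.029955808784877337
large [ 372. -234.] [78. 67.] 0.04992945445143149
marker [352.  26.] [150.  21.] 0.018391424019989257
tape [626.  58.] [62. 61.] 0.02815136070062909
```

View pics/t4c.png

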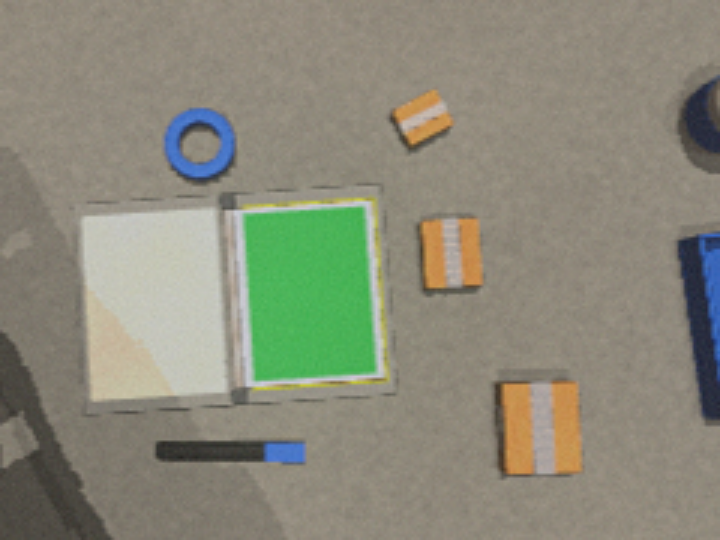

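The leaf lies flat and green side up at an even 15 mm height. The carton is upright on the table, and the bystanders in this crop are unmoved. The arm is clear.

```bash
python3 -c "
from station import *
print(hand_in())"
```

```text
the job is handed in; nothing more can be done
None
```

The job is handed in at about 14.5 s of the 62 s limit: the carton is off the board, and the leaf lies flat on the yellow-bordered page, green side up.

- **Carton:** I pushed it toward -y off the yellow page with the two fingertips, at no more than about 2.5 N. It stands upright on the table, its top at about 36 mm and its near side about 30 mm from the board's edge.
- **Leaf:** I pushed it over its spine with the outside of the fingers and the fingertips in a slow arc, never letting it go. I then pressed it onto its stop at 17 N downward. Its green face reads 15 mm high both near the spine and near the free edge, so it is flat.
- **Bystanders:** The tape and both other cartons measured within 1 mm of their starting places.
- **Marker:** Its last fit disagreed, giving 150 x 21 mm instead of 130 x 16, with the centre about 10 mm off along its length. I put this down to depth noise, because in the picture it lies where it did before.
- **Not re-measured:** I did not check the mug, bin, screwdriver or cleaner again at the end. The arm never went low near them.

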